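# Set the ware dryer's selector to tumblers and start it

### The arm

A 6-joint arm with a two-finger parallel gripper is mounted at the origin on the work surface. World frame = base frame: x ahead of the robot, y to its left, z up, the work surface at z = 0. Lengths are in m, angles in rad, forces in N, time in s.
With the tool pointing down it reaches from about 0.425 to 0.95 m from the base axis. Payload 3.5 kg.
Tool frame: the origin (TCP) lies at the very end of the fingers, on their centre line; the grasp point (between the pads) lies 19 mm behind it; z points along the fingers, y is the line along which they close (so a half turn about z gives the same grasp; the last joint's range is limited). The gripper opens to 85 mm and grips with 20 to 120 N. Pads are 22 mm wide; open, the fingers measure 114 mm over their backs; the gripper's body (76 mm by 85 mm) begins 54 mm behind the grasp point. The pads swing forward as they close: fully open they stand 13 mm farther back than shut.
Start: joints at [0.974, 0.286, 1.577, -0, 1.279, -0.15], TCP at [0.292, 0.609, 0.231] pointing down, gripper open.
Joint ranges: [-2.77, 2.77], [-0.9, 2.22], [0.21, 2.48], [-1.53, 4.67], [0.24, 2.81], [-2.84, 2.84]. Speed limits (rad/s): [2.79, 2.79, 3.14, 3.14, 3.14, 3.14].

### API

Orientations are given as a unit quaternion [x, y, z, w].
In Python, from cell import robot gives the robot as it stands.
- The arm moves only by the tool carry_out, never from a script. Its argument "moves" is a list of rows, each an object of numbers: "x", "y", "z": the shift along the tool's x, y, z in cm; "spin": the turn about the tool's z in rad. In form: [{"x": .., "y": .., "z": .., "spin": ..}, ...]. A call has 1 to 8 rows; each row shifts and turns the commanded pose from where the row before left it, along the tool's axes as they then stand; what a row does not reach is not made up. A row lasts 1/12 s, in which the tool goes at most 41.7 mm and 7.16 degrees, less where a joint would pass 70% of its speed; a pose out of reach is approached as far as the arm can. A call is refused whole if a number of a shift passes 4.17 or a number of a turn 0.125, either way. A call with a gripper value outside its range is refused whole. "grip" is the closure, from 0 (fully open) to 1 (shut), set as the call begins (left out, the last holds). The fingers move at their own pace and stop on an object; "newtons" is the grip in N (left out, the last holds). Time passes only in rows, so rows that do not move let the fingers close. It gives the time, the measured TCP pose, the force, the opening and the grip force at its end, in the units of the state.
- robot.state(): the state, without advancing time (a new reading comes with each control period).
- robot.snapshot(name): name is "side" or "top"; returns a dict with "color" (420x560x3 uint8, red, green, blue), "z_map" (420x560 float32, m along the optical axis (not along the pixel's ray), 0 where there is no reading), "K" (3x3 intrinsics, pixels), "k1" (the pictures are not rectified: a ray, as slopes to the right and down, at radius r is drawn at 1 + k1 r^2 times it, then the intrinsics apply), "pose" (4x4, takes a point from camera to world coordinates). Camera axes: x right, y up, looking along -z (the intrinsics and any distortion apply to the point x, -y, -z); pixel columns grow to the right and rows downward; lengths in m; the calibration is good to about 2 mm. A picture is of the moment at which its call begins.
- robot.job_done(): hands the job in; it is judged then, once.
Trained networks look in the newest picture that a camera, given by its name, has taken for a name from the list of things; names that differ only in an ending like _2 or _b are one class to them, and where a whole thing is asked for, a point or a joint stands for the part that bears it (a point fixed in the world has none). Each returns a list of dicts, best first, with "conf" (0 to 1); they miss things now and then, are a little off and sometimes report something else, mostly with a low value. They report only what shows in the picture. A call takes as long as a camera call.
- robot.regions_of(camera, thing): "region" (420x560 bool, what is visible of it) and "bbox" ([centre column, centre row, width, height] in pixels, round what is visible of it).
- robot.landmark_of(camera, thing): "uv" ([column, row] in pixels: a listed point, or the origin of a listed thing).
The state is a dict: "clock": time; "joints": joint angles; "qd": joint speeds; "joint_torque": joint torques, N m; "ee_pos": TCP position; "tool_rot": TCP orientation; "contact_force": force on the tool from outside, world axes, zero at the start; "torque": the same for the moment, N m; "finger_gap": finger opening in m; "gripper_force": force on a finger pad.
Only numpy, scipy, OpenCV 4.12 (cv2) and the standard library are available. Lean on these libraries where they do the work, as an engineer would, in place of code of your own. Each camera call takes 0.05 s, during which the arm holds its last target. There are 200 camera calls.

### The job

The dryer is loaded with tumblers: with the fingertips, push the tab of the selector dial round until it points at the middle of the white tumbler plaque, and only then press the start button fully down and let it come back up. Only push, never pinch the tab between the fingers, and leave the unfired ware standing where it is.

Things in the scene. Friction and masses are not known exactly. Their poses are not given: they have to be found in the camera images.
- console: Flat grey control console fixed on the bench, 290 x 320 x 60 mm high, top level, with a dark top panel. Origin: on the dial's axis, at bench level. Its x axis points from the dial towards the plaques (away from the robot, up to 0.35 rad of yaw), y to the left, z up; the box spans x -120 to +170 mm and y -160 to +160 mm.
- dial (a joint): Dial turn in rad, counter-clockwise from above positive: the tab's direction from the console's x axis. The plaques stand at -1.047, 0.349 and 1.047; stops 0.06 beyond the outer ones. A stiff dial without clicks: it turns while pushed and stays where it is left; pushing the tab takes about 2 N. It starts between -0.75 and -0.05, round a small blank disc mark at -0.349.
- tab (a point): Middle of the aluminium tab, an upright radial plate on the dial: 88 mm from the dial's axis, 86 mm above the bench, x axis outward. The tab reaches from the black disc (radius 55 mm, top 82 mm above the bench, hub to 94 mm) out to 106 mm, is 8 mm thick plus a 4 mm cheek each side (16 mm in all), underside 68 and top 104 mm above the bench. Around it only plaques, under 67 mm high.
- pointer (a point): The point the tab points at: 145 mm from the dial's axis along the tab's direction, level with the panel (60 mm above the bench). Its x axis points along the tab. The cheeks of the tab are flat plates 56 to 100 mm from the axis and 70 to 98 mm above the bench; the fingers must never press both at once (that is pinching). The point lies on a plaque's centre when the dial is set to that plaque.
- sign_tumbler: White fired-clay plaque shaped as a tumbler: a plain rectangle 42 x 26 mm with a slightly wider rim (30 mm) at the end away from the robot, 5 to 6 mm thick, fixed on the console's top. Origin: underside's centre, 145 mm from the dial's axis in one of the directions -60, +20 or +60 degrees; which one changes from run to run.
- sign_tree: White plaque in the outline of a stepped fir tree, 48 x 42 mm, 5 mm thick, fixed at another of these three positions. Origin as above.
- sign_jug: White plaque in the outline of a round jug with neck and a loop handle, 47 x 41 mm, 5 mm thick, fixed at the third. Origin as above.
- start (a joint): Travel of the start button in m: 0 up, 0.006 fully down (takes 5 N); it springs back.
- start_top (a point): Centre of the top of the start button, a round grey cap of radius 17 mm, its top 82 mm above the bench, in a round aluminium housing (radius 25 mm, top 72 mm above the bench) on the console's near left corner (60 mm towards the robot and 115 mm left of the dial's axis, in console axes). Pressed straight down.
- tumbler: Loose unfired grey tumbler, open cup, radius 31 mm, 90 mm high, standing on the console's near right corner. Fragile, leave alone. Origin: centre of its underside.
- tree: Loose unfired white fir-tree figure, radius 40 mm, 118 mm high, standing on the bench to the right of the console. Leave alone. Origin: centre of its underside.
- jug: Loose unfired grey jug, radius 40 mm, 115 mm high, standing on the bench to the left of the console. Leave alone. Origin: centre of its underside.

How it is judged:
By the outcome, as a careful person would: the job done as asked, in the order asked, and still so for the second after the job is handed in, with the robot touching nothing.
It also fails if it takes over 48 s, if anything falls off the work surface, if the arm or the gripper's body presses on something with over 40 N, if the wrist force passes 120 N, or if a joint passes its speed limit or range.

## Working session

There is one attempt and no reset: what is moved stays moved. The work goes in short steps, Python scripts to look and compute and a tool call to move; the robot and the scene stay as the last step left them, time stands still between calls to the robot, and variables do not carry over. Pictures are saved under pics/ and viewed, at most 10 in all, crops included, and the job is handed in when it is done.

Besides the shell and the picture viewer there is one more tool, called after "Emit:" as name(argument=value, ...), one argument or row to a line, values as JSON. carry_out: Moves the arm, as the interface text tells. Its arguments: {"type":"object","properties":{"moves":{"type":"array","items":{"type":"object","properties":{"x":{"type":"number"},"y":{"type":"number"},"z":{"type":"number"},"spin":{"type":"number"}}}},"grip":{"type":"number"},"newtons":{"type":"number"}},"required":["moves"]}

```bash
mkdir -p pics; cat > h.py <<'E'
import numpy as np, cv2
from cell import robot
def ray(s,uv):
    K=s["K"];k=s["k1"]
    d=np.array([(uv[0]-K[0,2])/K[0,0],(uv[1]-K[1,2])/K[1,1]])
    p=d.copy()
    for _ in range(20): p=d/(1+k*(p@p))
    return np.array([p[0],-p[1],-1.])
def at_z(s,uv,z):
    T=np.array(s["pose"]);r=T[:3,:3]@ray(s,uv);o=T[:3,3]
    return o+r*(z-o[2])/r[2]
def proj(s,P):
    T=np.array(s["pose"]);c=T[:3,:3].T@(np.array(P)-T[:3,3])
    p=np.array([c[0],-c[1]])/-c[2];p=p*(1+s["k1"]*(p@p))
    return [s["K"][0,0]*p[0]+s["K"][0,2],s["K"][1,1]*p[1]+s["K"][1,2]]
E
python3 - <<'E'
from h import *
Z=dict(console=0,tab=.086,pointer=.06,sign_tumbler=.06,sign_tree=.06,sign_jug=.06,start_top=.082,tumbler=.06,tree=0,jug=0)
for c in("top","side"):
    s=robot.snapshot(c);cv2.imwrite(f"pics/{c}0.png",s["color"][:,:,::-1])
    print(c,np.round(s["pose"],2).tolist())
    for n,z in Z.items():
        for d in robot.landmark_of(c,n)[:2]: print(n,round(d["conf"],2),np.round(d["uv"]),np.round(at_z(s,d["uv"],z),4))
st=robot.state();print(st)
E
```

```text
top [[0.0, 0.99, -0.11, 0.5], [-1.0, 0.01, 0.02, 0.04], [0.02, 0.11, 0.99, 1.22], [0.0, 0.0, 0.0, 1.0]]
console 0.58 [248. 226.] [0.5958 0.116  0.    ]
tab 0.58 [248. 184.] [0.6792 0.113  0.086 ]
tab 0.36 [184. 204.] [0.6346 0.2471 0.086 ]
sign_tumbler 0.52 [185. 204.] [0.6385 0.2496 0.06  ]
sign_tree 0.51 [213. 173.] [0.7076 0.1908 0.06  ]
sign_jug 0.56 [302. 181.] [ 0.6902 -0.0018  0.06  ]
start_top 0.6 [200. 268.] [0.5012 0.2097 0.082 ]
tumbler 0.57 [312. 252.] [ 0.5377 -0.0237  0.06  ]
tree 0.87 [356. 190.] [ 0.6801 -0.1276  0.    ]
jug 0.84 [134. 221.] [0.6071 0.3733 0.    ]
side [[0.83, 0.27, -0.49, 0.17], [-0.56, 0.41, -0.72, -0.59], [0.0, 0.87, 0.49, 0.49], [0.0, 0.0, 0.0, 1.0]]
console 0.57 [262. 221.] [0.6023 0.117  0.    ]
tab 0.98 [291. 177.] [0.6835 0.1197 0.086 ]
pointer 0.58 [309. 181.] [0.7376 0.1239 0.06  ]
pointer 0.35 [200. 184.] [0.5203 0.2527 0.06  ]
sign_tumbler 0.7 [244. 174.] [0.6327 0.2433 0.06  ]
sign_tree 0.57 [285. 173.] [0.7171 0.1917 0.06  ]
sign_jug 0.55 [328. 210.] [ 0.6874 -0.0062  0.06  ]
start_top 0.61 [199. 184.] [0.499  0.2078 0.082 ]
tumbler 0.66
[... 175 characters left out ...]
{'clock': 1.1, 'joints': array([ 9.74046968e-01,  2.86287345e-01,  1.57675132e+00, -8.18990646e-06,
        1.27856893e+00, -1.49996303e-01]), 'qd': array([ 0.00110472,  0.00102764,  0.00052494, -0.00089979,  0.00155862,
        0.00016381]), 'joint_torque': array([ 1.45619317e-03, -4.05962563e+01, -2.92949939e+01, -2.28610423e-05,
        6.51922928e-04,  1.18111865e-05]), 'ee_pos': array([0.29158332, 0.60874104, 0.23130548]), 'tool_rot': array([ 2.21522367e-01,  9.75155291e-01, -8.38501339e-06,  9.26683063e-07]), 'contact_force': array([-0.54632432,  0.68526513,  0.56638638]), 'torque': array([ 0.03090863, -0.01356096,  0.00036271]), 'gripper_force': 0.0, 'finger_gap': 0.08566280983848971}
```

View pics/top0.png

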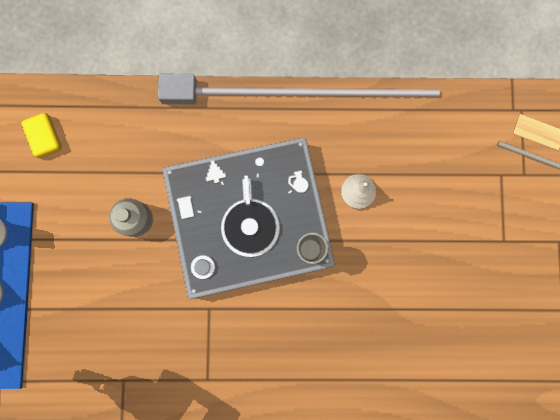

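View pics/side0.png

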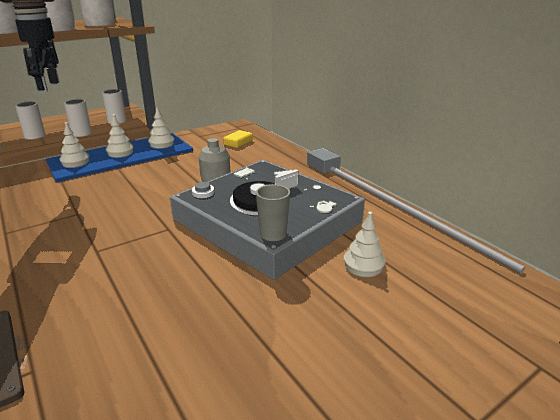

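The top view shows the tumbler plaque at about (186,207) on the left (+60°), the fir at (214,172) and the jug at (299,182). The tab is at (248,190) and the start button at (202,267). The side view agrees. Next I fit the console pose to these points.

```bash
cat >> h.py <<'E'
from scipy.optimize import least_squares
def pol(a,r=.145): return [r*np.cos(a),r*np.sin(a)]
def fit(P,Q):
    def f(v):
        c,s=np.cos(v[2]),np.sin(v[2]);return (np.array(P)@np.array([[c,s],[-s,c]])+v[:2]-np.array(Q)).ravel()
    r=least_squares(f,[.61,.116,.2],loss="soft_l1",f_scale=.004);return r.x,np.round(r.fun.reshape(-1,2)*1e3,1)
def toolyaw(st):
    x,y,z,w=st["tool_rot"];return np.arctan2(2*(x*y+z*w),1-2*(y*y+z*z))
E
python3 - <<'E'
from h import *
P={"sign_tumbler":(pol(1.047),.063),"sign_tree":(pol(.349),.0625),"sign_jug":(pol(-1.047),.0625),"start_top":((-.06,.115),.082)}
allP=[];allQ=[]
for c in("top","side"):
    s=robot.snapshot(c);p=[];q=[]
    for n,(a,z) in P.items():
        R=robot.regions_of(c,n)
        if not R: continue
        m=R[0]["region"];v,u=np.nonzero(m)
        p.append(a);q.append(at_z(s,((u.min()+u.max())/2,(v.min()+v.max())/2),z)[:2])
    # hub: bright pixels near dial centre
    x,e=fit(p,q);print(c,x,e.tolist());allP+=p;allQ+=q
    v=robot.regions_of(c,"tab")[0];print("tab bbox",v["conf"],v["bbox"])
x,e=fit(allP,allQ);print("all",x)
s=robot.snapshot("top")
im=cv2.resize(s["color"][120:310,150:345],None,fx=3,fy=3,interpolation=cv2.INTER_CUBIC)[:,:,::-1].copy()
c,sn=np.cos(x[2]),np.sin(x[2])
def W(a,z): return (x[0]+c*a[0]-sn*a[1],x[1]+sn*a[0]+c*a[1],z)
for a,z in list(P.values())+[((0,0),.094),(pol(-.349),.06)]+[((i,j),.06) for i in(-.12,.17) for j in(-.16,.16)]:
    u=proj(s,W(a,z));cv2.circle(im,(int((u[0]-149.5)*3),int((u[1]-119.5)*3)),3,(0,0,255),1)
cv2.imwrite("pics/fit.png",im)
for t in (.086,):
  d=[at_z(s,l["uv"],t)[:2]-x[:2] for l in robot.landmark_of("top","tab")[:1]];print("tab",d,[(np.hypot(*k),np.arctan2(k[1],k[0])-x[2]) for k in d])
print("toolyaw",toolyaw(robot.state()))
E
```

```text
top [0.58828726 0.10927038 0.22956637] [[0.6, -1.2], [1.2, 2.8], [-0.3, -1.5], [-1.5, 0.3]]
tab bbox 0.76 [251.2, 216.6, 54.9, 76.5]
side [0.5921395  0.11027802 0.19750854] [[0.0, -0.0]]
tab bbox 0.77 [262.9, 194.0, 62.8, 44.8]
all [0.58836392 0.10882478 0.22887585]
tab [array([0.08398642, 0.00938054])] [(np.float64(0.08450865587916484), np.float64(-0.11764568261481445))]
toolyaw 2.6948049104820333
```

View pics/fit.png

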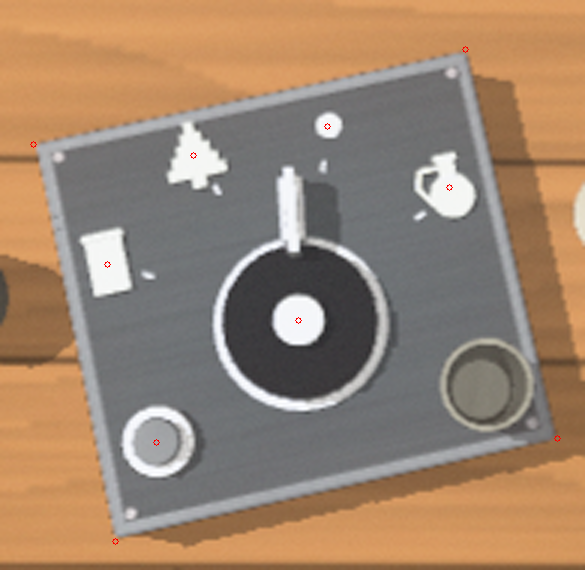

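Emit:
carry_out(
  moves=[
    {"spin":0},
    {"spin":0},
  ],
  grip=1,
  newtons=20,
)

```text
schema error: expected keys x, y, z, spin
```

The fit overlays well: console origin at (0.588, 0.109), yaw 0.229 and tab at about −0.13. The tumbler is at +60°, so the target world angle is 1.276. I shut the gripper and turn the tool so that tool x is the push direction.

Emit:
carry_out(
  moves=[
    {"x":0,"y":0,"z":0,"spin":0.12},
    {"x":0,"y":0,"z":0,"spin":0.12},
    {"x":0,"y":0,"z":0,"spin":0.12},
    {"x":0,"y":0,"z":0,"spin":0.12},
    {"x":0,"y":0,"z":0,"spin":0.12},
    {"x":0,"y":0,"z":0,"spin":0.12},
    {"x":0,"y":0,"z":0,"spin":0.12},
    {"x":0,"y":0,"z":0,"spin":0.12},
  ],
  grip=1,
  newtons=20,
)

```text
clock: 2.47
ee_pos: [0.2916, 0.6087, 0.2313]
tool_rot: [0.649, 0.761, -0.0, -0.0]
contact_force: [0.7, -0.2, -0.6]
finger_gap: 0.0002
gripper_force: 0.0
```

```bash
cat >> h.py <<'E'
def need(x,y,z,yaw):
    s=robot.state();a=toolyaw(s);d=np.array([x,y,z])-s["ee_pos"]
    X=np.array([np.cos(a),np.sin(a)]);Y=np.array([np.sin(a),-np.cos(a)])
    print("cm tool",np.round([100*d[:2]@X,100*d[:2]@Y,-100*d[2]],2),"spin",round((a-yaw+np.pi)%(2*np.pi)-np.pi,3),"pos",np.round(s["ee_pos"],4),"F",np.round(s["contact_force"],1),"gap",round(s["finger_gap"],4),"t",s["clock"])
E
python3 -c "
from h import *
need(.681,.068,.231,1.67)"
```

```text
cm tool [-5.953e+01  2.994e+01  3.000e-02] spin 0.059 pos [0.2916 0.6087 0.2313] F [ 0.7 -0.2 -0.6] gap 0.0002 t 2.4667
```

Emit:
carry_out(
  moves=[
    {"x":-2.9,"y":1.5,"z":0,"spin":0},
    {"x":-2.9,"y":1.5,"z":0,"spin":0},
    {"x":-2.9,"y":1.5,"z":0,"spin":0},
    {"x":-2.9,"y":1.5,"z":0,"spin":0},
    {"x":-2.9,"y":1.5,"z":0,"spin":0},
    {"x":-2.9,"y":1.5,"z":0,"spin":0},
    {"x":-2.9,"y":1.5,"z":0,"spin":0},
    {"x":-2.9,"y":1.5,"z":0,"spin":0},
  ],
)

```text
clock: 3.13
ee_pos: [0.4486, 0.3981, 0.2316]
tool_rot: [0.647, 0.763, 0.0, 0.0]
contact_force: [0.5, -0.4, -0.1]
finger_gap: -0.0
gripper_force: 0.0
```

Emit:
carry_out(
  moves=[
    {"x":-2.9,"y":1.5,"z":0,"spin":0},
    {"x":-2.9,"y":1.5,"z":0,"spin":0},
    {"x":-2.9,"y":1.5,"z":0,"spin":0},
    {"x":-2.9,"y":1.5,"z":0,"spin":0},
    {"x":-2.9,"y":1.5,"z":0,"spin":0},
    {"x":-2.9,"y":1.5,"z":0,"spin":0},
    {"x":-2.9,"y":1.5,"z":0,"spin":0},
    {"x":-2.9,"y":1.5,"z":0,"spin":0},
  ],
)

```text
clock: 3.8
ee_pos: [0.605, 0.1887, 0.2315]
tool_rot: [0.647, 0.763, 0.0, 0.0]
contact_force: [1.2, -0.6, 0.2]
finger_gap: 0.0001
gripper_force: 0.0
```

Emit:
carry_out(
  moves=[
    {"x":-3.3,"y":1.5,"z":0,"spin":0},
    {"x":-3.3,"y":1.5,"z":0,"spin":0},
    {"x":-3.3,"y":1.5,"z":0,"spin":0.03},
    {"x":-3.3,"y":1.5,"z":0,"spin":0.03},
    {"x":0,"y":0,"z":0,"spin":0},
    {"x":0,"y":0,"z":0,"spin":0},
  ],
)

```text
clock: 4.3
ee_pos: [0.6847, 0.0671, 0.2309]
tool_rot: [0.671, 0.742, -0.0, -0.0]
contact_force: [0.3, -0.0, 0.0]
finger_gap: 0.0004
gripper_force: 0.0
```

```bash
python3 -c "
from h import *
need(.681,.068,.078,1.67)
s=robot.snapshot('side');cv2.imwrite('pics/a.png',s['color'][120:290,160:400,::-1].repeat(2,0).repeat(2,1))"
```

```text
cm tool [ 0.12 -0.36 15.29] spin 0.002 pos [0.6847 0.0671 0.2309] F [ 0.3 -0.   0. ] gap 0.0004 t 4.3
```

View pics/a.png

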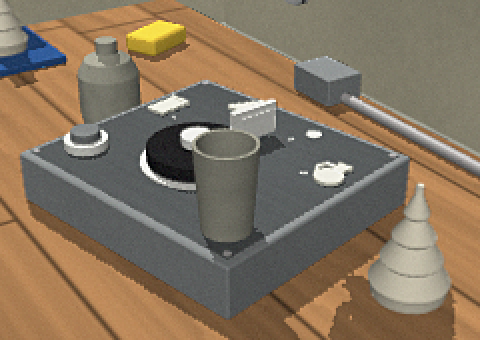

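The scene is unchanged: the tab stands at about (253,118) and the space right of it is clear. I lower the fingers beside the tab.

Emit:
carry_out(
  moves=[
    {"x":0,"y":-0.4,"z":3,"spin":0},
    {"x":0,"y":0,"z":3,"spin":0},
    {"x":0,"y":0,"z":3,"spin":0},
    {"x":0,"y":0,"z":3,"spin":0},
    {"x":0,"y":0,"z":1.5,"spin":0},
    {"x":0,"y":0,"z":0.9,"spin":0},
    {"x":0,"y":0,"z":0.7,"spin":0},
    {"x":0,"y":0,"z":0,"spin":0},
  ],
)

```text
clock: 5.02
ee_pos: [0.6798, 0.0693, 0.08]
tool_rot: [0.669, 0.743, -0.0, -0.0]
contact_force: [-1.5, 0.0, -0.4]
finger_gap: 0.0005
gripper_force: 0.0
```

```bash
python3 -c "
from h import *
need(.681,.068,.078,1.67)
s=robot.snapshot('side');cv2.imwrite('pics/b.png',cv2.resize(s['color'][130:240,220:360,::-1],None,fx=4,fy=4))"
```

```text
cm tool [-0.14  0.1   0.2 ] spin 0.006 pos [0.6798 0.0693 0.08  ] F [-1.5  0.  -0.4] gap 0.0005 t 5.0167
```

View pics/b.png

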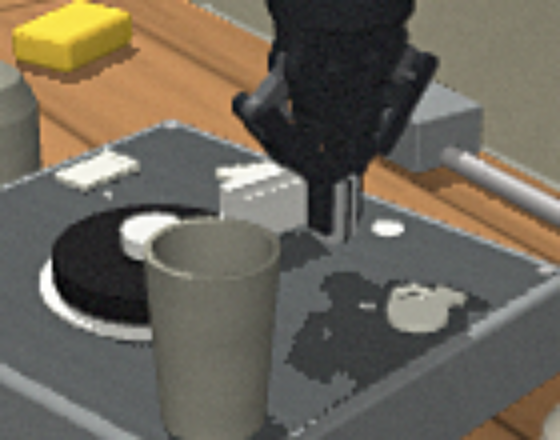

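The closed fingers stand just right of the tab, at about (335,210) in the crop, with clear room. I push along the arc.

Emit:
carry_out(
  moves=[
    {"x":1,"y":0.1,"z":0.1,"spin":0},
    {"x":0.8,"y":0,"z":0.1,"spin":0},
    {"x":0.5,"y":0,"z":0,"spin":0},
    {"x":0.3,"y":0,"z":0,"spin":0},
    {"x":0.2,"y":0,"z":0,"spin":0},
    {"x":0,"y":0,"z":0,"spin":0},
  ],
)

```text
clock: 5.57
ee_pos: [0.6784, 0.0972, 0.079]
tool_rot: [0.669, 0.743, 0.0, 0.0]
contact_force: [0.9, 0.1, 0.8]
finger_gap: 0.0001
gripper_force: 0.0
```

Emit:
carry_out(
  moves=[
    {"x":0.53,"y":0.1,"z":0,"spin":-0.06},
    {"x":0.53,"y":0.1,"z":0,"spin":-0.06},
    {"x":0.53,"y":0.1,"z":0,"spin":-0.06},
    {"x":0.53,"y":0.1,"z":0,"spin":-0.06},
    {"x":0.53,"y":0.1,"z":0,"spin":-0.06},
    {"x":0.53,"y":0.1,"z":0,"spin":-0.06},
    {"x":0,"y":0,"z":0,"spin":0},
  ],
)

```text
clock: 6.15
ee_pos: [0.6763, 0.1292, 0.0787]
tool_rot: [0.525, 0.851, 0.0, 0.0]
contact_force: [-0.2, 0.0, 1.1]
finger_gap: -0.0001
gripper_force: 0.0
```

```bash
cat >> h.py <<'E'
def polar():
    s=robot.state();d=s["ee_pos"][:2]-np.array([.5883,.109]);a=toolyaw(s)-np.pi/2
    R=np.array([np.cos(a),np.sin(a)]);T=np.array([-R[1],R[0]])
    print("tool ang",round(a,3),"r,t mm",np.round([1e3*d@R,1e3*d@T],1),"z",s["ee_pos"][2].round(4),"F_R,F_T",np.round([s["contact_force"][:2]@R,s["contact_force"][:2]@T],1))
E
python3 -c "
from h import *
polar()
s=robot.snapshot('side');cv2.imwrite('pics/c.png',cv2.resize(s['color'][130:240,220:360,::-1],None,fx=4,fy=4))"
```

```text
tool ang 0.465 r,t mm [ 87.7 -21.4] z 0.0787 F_R,F_T [-0.1  0.1]
```

View pics/c.png

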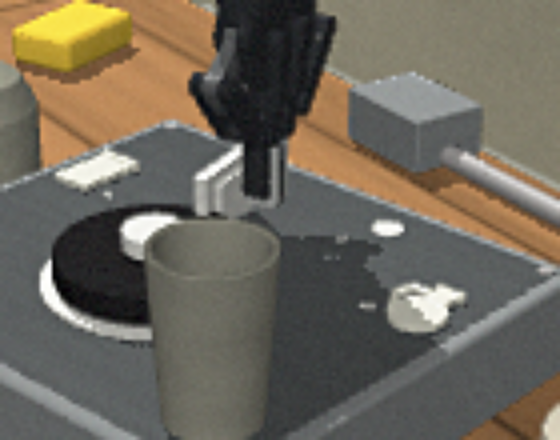

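The tab is turning with the fingers and is now at about (215,185). I continue, stopping short of the target to measure.

Emit:
carry_out(
  moves=[
    {"x":0.53,"y":0.1,"z":0,"spin":-0.06},
    {"x":0.53,"y":0.1,"z":0,"spin":-0.06},
    {"x":0.53,"y":0.1,"z":0,"spin":-0.06},
    {"x":0.53,"y":0.1,"z":0,"spin":-0.06},
    {"x":0.53,"y":0.1,"z":0,"spin":-0.06},
    {"x":0.53,"y":0.1,"z":0,"spin":-0.06},
    {"x":0,"y":0,"z":0,"spin":0},
  ],
)

```text
clock: 6.78
ee_pos: [0.6623, 0.1583, 0.0783]
tool_rot: [0.365, 0.931, 0.0, -0.0]
contact_force: [0.4, 0.4, 0.9]
finger_gap: -0.0002
gripper_force: 0.0
```

Emit:
carry_out(
  moves=[
    {"x":0.53,"y":0.1,"z":0,"spin":-0.06},
    {"x":0.53,"y":0.1,"z":0,"spin":-0.06},
    {"x":0.53,"y":0.1,"z":0,"spin":-0.06},
    {"x":0.53,"y":0.1,"z":0,"spin":-0.06},
    {"x":0.53,"y":0.1,"z":0,"spin":-0.06},
    {"x":0,"y":0,"z":0,"spin":0},
    {"x":0,"y":0,"z":0,"spin":0},
  ],
)

```text
clock: 7.37
ee_pos: [0.6439, 0.1774, 0.0782]
tool_rot: [0.223, 0.975, -0.0, -0.001]
contact_force: [1.1, -0.3, -0.2]
finger_gap: -0.0004
gripper_force: 0.0
```

```bash
python3 -c "
from h import *
polar()
for c in('side','top'):
    s=robot.snapshot(c)
    for n,z in(('tab',.086),('pointer',.06)):
        for l in robot.landmark_of(c,n)[:1]:
            d=at_z(s,l['uv'],z)[:2]-[.5883,.109];print(c,n,l['conf'],l['uv'],np.hypot(*d),np.arctan2(d[1],d[0])-.229)
    cv2.imwrite('pics/d_%s.png'%c,cv2.resize(s['color'][130:240,140:360,::-1],None,fx=3.5,fy=3.5))"
```

```text
tool ang 1.121 r,t mm [ 85.8 -20.2] z 0.0782 F_R,F_T [ 0.2 -1.1]
side tab 0.56 [256.4, 169.5] 0.103691222257914 0.8152103603106206
```

View pics/d_side.png

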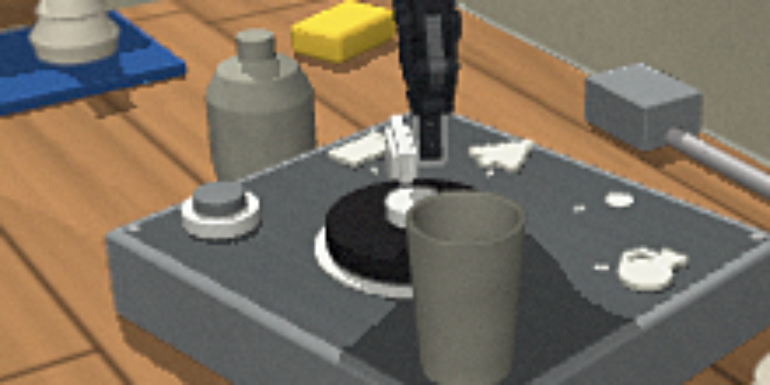

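The tab is at about (402,150) in the side crop, just short of the tumbler plaque (360,150). I push a little more, then back off, lift clear and measure.

Emit:
carry_out(
  moves=[
    {"x":0.45,"y":0.1,"z":0,"spin":-0.05},
    {"x":0.45,"y":0.1,"z":0,"spin":-0.05},
    {"x":0,"y":0,"z":0,"spin":0},
    {"x":0,"y":0,"z":0,"spin":0},
  ],
)

```text
clock: 8.0
ee_pos: [0.6367, 0.1832, 0.0783]
tool_rot: [0.173, 0.985, 0.0, -0.0]
contact_force: [0.2, -0.1, 0.0]
finger_gap: -0.0001
gripper_force: 0.0
```

```bash
python3 -c "
from h import *
polar()"
```

```text
tool ang 1.222 r,t mm [ 86.2 -20.2] z 0.0783 F_R,F_T [-0.  -0.2]
```

Emit:
carry_out(
  moves=[
    {"x":-1,"y":0,"z":0,"spin":0},
    {"x":-1,"y":0,"z":-1,"spin":0},
    {"x":-1,"y":0,"z":-3,"spin":0},
    {"x":-3,"y":0,"z":-3,"spin":0},
    {"x":-3,"y":-2,"z":-2,"spin":0},
    {"x":-3,"y":-2,"z":0,"spin":0},
    {"x":-3,"y":-2,"z":0,"spin":0},
    {"x":-3,"y":-2,"z":0,"spin":0},
  ],
)

```text
clock: 8.67
ee_pos: [0.7801, 0.0452, 0.1689]
tool_rot: [0.173, 0.985, 0.0, 0.001]
contact_force: [-0.6, 0.3, -0.3]
finger_gap: 0.0003
gripper_force: 0.0
```

Emit:
carry_out(
  moves=[
    {"x":-3,"y":-2,"z":0,"spin":0},
    {"x":-3,"y":-2,"z":0,"spin":0},
    {"x":-3,"y":-2,"z":0,"spin":0},
    {"x":0,"y":0,"z":0,"spin":0},
  ],
)

```text
clock: 9.0
ee_pos: [0.845, -0.0482, 0.1658]
tool_rot: [0.176, 0.984, -0.001, 0.001]
contact_force: [-0.1, -0.9, -0.3]
finger_gap: -0.0002
gripper_force: 0.0
```

```bash
cat > m.py <<'E'
from h import *
import sys
O=np.array([.5883,.109]);Y=.229
for c in('side','top'):
    s=robot.snapshot(c)
    for n,z in(('tab',.086),('pointer',.06)):
        for l in robot.landmark_of(c,n)[:1]:
            d=at_z(s,l['uv'],z)[:2]-O;print(c,n,round(l['conf'],2),np.round(l['uv']),np.hypot(*d).round(3),'dial',round(np.arctan2(d[1],d[0])-Y,3))
# top: depth cloud; tab points are high (>0.09), outside disc
T=np.array(s["pose"]);g=s["color"].min(2);pts=[]
for v in range(130,300):
    for u in range(150,350):
        zz=s["z_map"][v,u]
        if zz>0:
            p=T[:3,:3]@(ray(s,(u,v))*zz)+T[:3,3];d=p[:2]-O
            if .086<p[2]<.115 and .056<np.hypot(*d)<.112 and np.arctan2(d[1],d[0])>-.3: pts.append([*d,p[2]])
pts=np.array(pts);m=pts[:,:2].mean(0);print(len(pts),'z',pts[:,2].mean(),'r',np.hypot(*m),'dial',np.arctan2(m[1],m[0])-Y)
b=cv2.resize(s['color'][120:310,150:345,::-1],None,fx=3,fy=3,interpolation=cv2.INTER_CUBIC)
def cross(a,z,col):
    x,y=O[0]+np.cos(Y)*a[0]-np.sin(Y)*a[1],O[1]+np.sin(Y)*a[0]+np.cos(Y)*a[1]
    u=proj(s,(x,y,z));cv2.circle(b,(int((u[0]-149.5)*3),int((u[1]-119.5)*3)),2,col,-1)
for r in(.06,.08,.104): cross(pol(1.047,r),.104,(0,0,255))
cross(pol(1.047),.065,(0,0,255))
cv2.imwrite(sys.argv[1],b)
E
python3 m.py pics/e.png
```

```text
side tab 0.69 [250. 172.] 0.089 dial 0.984
side pointer 0.41 [260. 223.] 0.094 dial -2.292
top tab 0.74 [210. 212.] 0.087 dial 0.98
186 z 0.10072282990370557 r 0.0799505017025151 dial 1.0149160464795517
```

View pics/e.png

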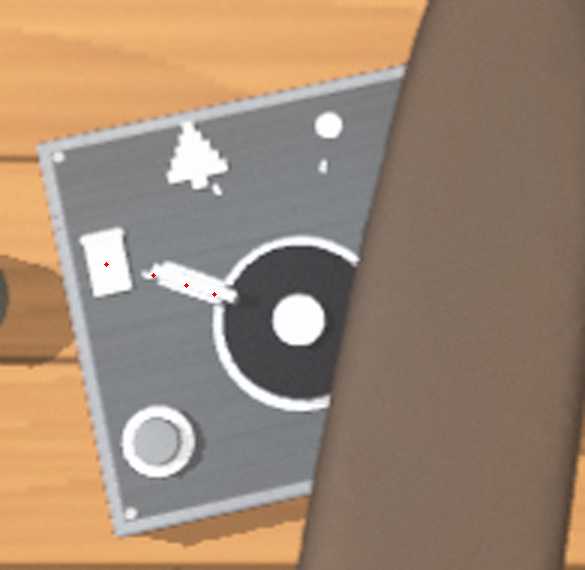

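The top view shows the tab from (235,297) to (145,272), nearly at the plaque centre (106,264). The dial is at about 1.00, so about 0.045 rad is missing. I go back for a final nudge ending at tool angle 1.27.

```bash
cat >> h.py <<'E'
def tgt(a,r,t,z):
    R=np.array([np.cos(a),np.sin(a)]);T=np.array([-R[1],R[0]])
    p=np.array([.5883,.109])+r*R+t*T;need(*p,z,a+np.pi/2)
E
python3 -c "
from h import *
tgt(1.27,.0865,-.05,.166)"
```

```text
cm tool [24.29 14.15  0.22] spin -0.045 pos [ 0.8423 -0.0386  0.1682] F [-0.4  0.5 -0.7] gap -0.0003 t 9.3
```

Emit:
carry_out(
  moves=[
    {"x":3,"y":1.8,"z":0,"spin":-0.045},
    {"x":3,"y":1.8,"z":0,"spin":0},
    {"x":3,"y":1.8,"z":0,"spin":0},
    {"x":3,"y":1.8,"z":0,"spin":0},
    {"x":3,"y":1.8,"z":0,"spin":0},
    {"x":3,"y":1.8,"z":0,"spin":0},
    {"x":3,"y":1.8,"z":0,"spin":0},
    {"x":0,"y":0,"z":0,"spin":0},
  ],
)

```text
clock: 9.97
ee_pos: [0.6758, 0.15, 0.1682]
tool_rot: [0.147, 0.989, 0.001, -0.002]
contact_force: [0.5, -0.5, -0.4]
finger_gap: -0.0001
gripper_force: 0.0
```

```bash
python3 -c "
from h import *
tgt(1.27,.0865,-.045,.079)"
```

```text
cm tool [2.62 2.16 8.92] spin 0.006 pos [0.6758 0.15   0.1682] F [ 0.5 -0.5 -0.4] gap -0.0001 t 9.9667
```

Emit:
carry_out(
  moves=[
    {"x":1.3,"y":1.1,"z":0,"spin":0},
    {"x":1.3,"y":1,"z":2,"spin":0},
    {"x":0,"y":0,"z":3,"spin":0},
    {"x":0,"y":0,"z":2,"spin":0},
    {"x":0,"y":0,"z":1.2,"spin":0},
    {"x":0,"y":0,"z":0.7,"spin":0},
    {"x":0,"y":0,"z":0,"spin":0},
    {"x":0,"y":0,"z":0,"spin":0},
  ],
)

```text
clock: 10.63
ee_pos: [0.6629, 0.1714, 0.0797]
tool_rot: [0.15, 0.989, 0.0, 0.001]
contact_force: [0.3, 0.3, 0.3]
finger_gap: 0.0002
gripper_force: 0.0
```

```bash
python3 -c "
from h import *
polar();tgt(1.27,.0865,-.0202,.079)"
```

```text
tool ang 1.269 r,t mm [ 81.7 -52.6] z 0.0797 F_R,F_T [ 0.4 -0.2]
cm tool [3.25 0.48 0.07] spin -0.001 pos [0.6629 0.1714 0.0797] F [0.3 0.3 0.3] gap 0.0002 t 10.6333
```

Emit:
carry_out(
  moves=[
    {"x":0.9,"y":0.4,"z":0,"spin":0},
    {"x":0.7,"y":0,"z":0,"spin":0},
    {"x":0.5,"y":0,"z":0,"spin":0},
    {"x":0.3,"y":0,"z":0,"spin":0},
    {"x":0.3,"y":0,"z":0,"spin":0},
    {"x":0,"y":0,"z":0,"spin":0},
    {"x":0,"y":0,"z":0,"spin":0},
  ],
)

```text
clock: 11.22
ee_pos: [0.6375, 0.1832, 0.079]
tool_rot: [0.15, 0.989, 0.0, 0.0]
contact_force: [-1.0, 0.2, -0.5]
finger_gap: -0.0001
gripper_force: 0.0
```

```bash
python3 -c "
from h import *
polar();tgt(1.27,.0865,-.0202,.079)"
```

```text
tool ang 1.269 r,t mm [ 85.5 -24.9] z 0.079 F_R,F_T [-0.1  1. ]
cm tool [0.48 0.1  0.  ] spin -0.001 pos [0.6375 0.1832 0.079 ] F [-1.   0.2 -0.5] gap -0.0001 t 11.2167
```

Then the last bit, a retreat, and a check.

Emit:
carry_out(
  moves=[
    {"x":0.2,"y":0.1,"z":0,"spin":0},
    {"x":0.2,"y":0,"z":0,"spin":0},
    {"x":0.1,"y":0,"z":0,"spin":0},
    {"x":0,"y":0,"z":0,"spin":0},
    {"x":0,"y":0,"z":0,"spin":0},
  ],
)

```text
clock: 11.63
ee_pos: [0.6334, 0.1856, 0.079]
tool_rot: [0.15, 0.989, 0.0, 0.0]
contact_force: [1.0, -1.1, 0.2]
finger_gap: -0.0002
gripper_force: 0.8
```

```bash
python3 -c "
from h import *
polar()"
```

```text
tool ang 1.269 r,t mm [ 86.6 -20.3] z 0.079 F_R,F_T [-0.8 -1.3]
```

Emit:
carry_out(
  moves=[
    {"x":-1,"y":0,"z":0,"spin":0},
    {"x":-1,"y":0,"z":-1,"spin":0},
    {"x":-1,"y":0,"z":-3,"spin":0},
    {"x":-3,"y":0,"z":-3,"spin":0},
    {"x":-3,"y":-2,"z":-2,"spin":0},
    {"x":-3,"y":-2,"z":0,"spin":0},
    {"x":-3,"y":-2,"z":0,"spin":0},
    {"x":-3,"y":-2,"z":0,"spin":0},
  ],
)

```text
clock: 12.3
ee_pos: [0.7819, 0.0547, 0.1689]
tool_rot: [0.15, 0.989, 0.0, 0.0]
contact_force: [0.5, 1.1, 0.3]
finger_gap: 0.0004
gripper_force: 0.0
```

Emit:
carry_out(
  moves=[
    {"x":-3,"y":-2,"z":0,"spin":0},
    {"x":-3,"y":-2,"z":0,"spin":0},
    {"x":-3,"y":-2,"z":0,"spin":0},
    {"x":0,"y":0,"z":0,"spin":0},
  ],
)

```text
clock: 12.63
ee_pos: [0.8509, -0.0358, 0.1655]
tool_rot: [0.153, 0.988, -0.001, -0.0]
contact_force: [-0.2, -0.2, 0.7]
finger_gap: -0.0001
gripper_force: 0.0
```

```bash
python3 m.py pics/f.png
```

```text
side tab 0.93 [249. 174.] 0.084 dial 1.024
side pointer 0.49 [284. 176.] 0.139 dial 0.311
top tab 0.77 [210. 216.] 0.086 dial 1.082
186 z 0.10098681356690203 r 0.07961164410764053 dial 1.06094390348524
```

View pics/f.png

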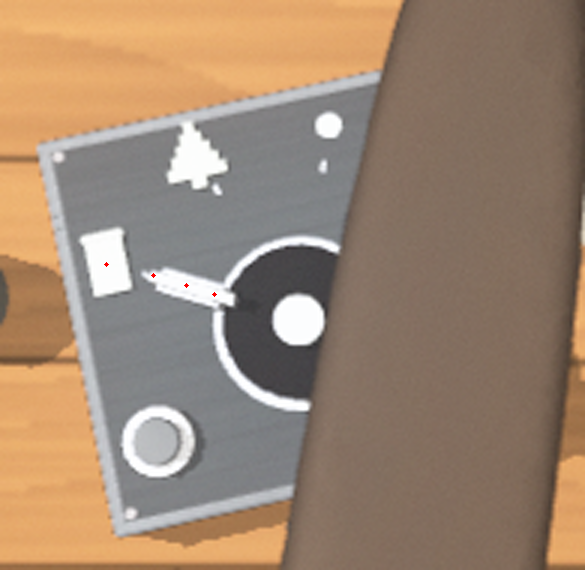

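The tab now lies on the red target line through the tumbler plaque centre (106,264), with the dial at about 1.05. Next is the start button.

```bash
python3 -c "
from h import *
need(.5038,.2074,.168,2.84)"
```

```text
cm tool [39.83 12.16  0.05] spin 0.001 pos [ 0.8483 -0.0265  0.1685] F [-0.6  0.2  0.2] gap -0.0002 t 12.9333
```

Emit:
carry_out(
  moves=[
    {"x":3,"y":0.9,"z":0,"spin":0},
    {"x":3,"y":0.9,"z":0,"spin":0},
    {"x":3,"y":0.9,"z":0,"spin":0},
    {"x":3,"y":0.9,"z":0,"spin":0},
    {"x":3,"y":0.9,"z":0,"spin":0},
    {"x":3,"y":0.9,"z":0,"spin":0},
    {"x":3,"y":0.9,"z":0,"spin":0},
    {"x":3,"y":0.9,"z":0,"spin":0},
  ],
)

```text
clock: 13.6
ee_pos: [0.6388, 0.1141, 0.1691]
tool_rot: [0.149, 0.989, 0.0, 0.0]
contact_force: [1.3, 0.1, -0.7]
finger_gap: 0.0002
gripper_force: 0.0
```

Emit:
carry_out(
  moves=[
    {"x":3,"y":0.9,"z":0,"spin":0},
    {"x":3,"y":0.9,"z":0,"spin":0},
    {"x":3,"y":0.9,"z":0,"spin":0},
    {"x":3,"y":0.9,"z":0,"spin":0},
    {"x":3,"y":0.9,"z":0,"spin":0},
    {"x":0,"y":0,"z":0,"spin":0},
    {"x":0,"y":0,"z":0,"spin":0},
    {"x":0,"y":0,"z":0,"spin":0},
  ],
)

```text
clock: 14.27
ee_pos: [0.5112, 0.2001, 0.1692]
tool_rot: [0.15, 0.989, 0.0, 0.001]
contact_force: [0.4, -0.6, 1.0]
finger_gap: 0.0002
gripper_force: 0.0
```

```bash
python3 -c "
from h import *
need(.5038,.2074,.09,2.84)"
```

```text
cm tool [0.92 0.48 7.92] spin 0.001 pos [0.5112 0.2001 0.1692] F [ 0.4 -0.6  1. ] gap 0.0002 t 14.2667
```

Emit:
carry_out(
  moves=[
    {"x":0.9,"y":0.5,"z":0,"spin":0},
    {"x":0,"y":0,"z":3,"spin":0},
    {"x":0,"y":0,"z":3,"spin":0},
    {"x":0,"y":0,"z":1.2,"spin":0},
    {"x":0,"y":0,"z":0.7,"spin":0},
    {"x":0,"y":0,"z":0,"spin":0},
    {"x":0,"y":0,"z":0,"spin":0},
  ],
)

```text
clock: 14.85
ee_pos: [0.5048, 0.207, 0.09]
tool_rot: [0.151, 0.989, 0.0, 0.0]
contact_force: [0.5, 0.2, 0.4]
finger_gap: 0.0001
gripper_force: 0.0
```

```bash
python3 -c "
from h import *
need(.5038,.2074,.075,2.84)"
```

```text
cm tool [0.11 0.01 1.5 ] spin -0.001 pos [0.5048 0.207  0.09  ] F [0.5 0.2 0.4] gap 0.0001 t 14.85
```

Emit:
carry_out(
  moves=[
    {"x":0,"y":0,"z":0.5,"spin":0},
    {"x":0,"y":0,"z":0.3,"spin":0},
    {"x":0,"y":0,"z":0.3,"spin":0},
    {"x":0,"y":0,"z":0.2,"spin":0},
    {"x":0,"y":0,"z":0.1,"spin":0},
    {"x":0,"y":0,"z":0,"spin":0},
    {"x":0,"y":0,"z":0,"spin":0},
  ],
)

```text
clock: 15.43
ee_pos: [0.5051, 0.2072, 0.0763]
tool_rot: [0.15, 0.989, 0.0, 0.001]
contact_force: [2.1, -0.6, 5.1]
finger_gap: 0.0002
gripper_force: 2.3
```

Emit:
carry_out(
  moves=[
    {"x":0,"y":0,"z":0.1,"spin":0},
    {"x":0,"y":0,"z":0.1,"spin":0},
    {"x":0,"y":0,"z":0,"spin":0},
    {"x":0,"y":0,"z":0,"spin":0},
  ],
)

```text
clock: 15.77
ee_pos: [0.5053, 0.2072, 0.0759]
tool_rot: [0.15, 0.989, 0.0, 0.001]
contact_force: [-2.5, -0.9, 13.5]
finger_gap: -0.0004
gripper_force: 6.7
```

The button has bottomed: the force rose to 13.5 N and the TCP stopped at 75.9 mm. I release and back away.

Emit:
carry_out(
  moves=[
    {"x":0,"y":0,"z":-0.7,"spin":0},
    {"x":0,"y":0,"z":-1,"spin":0},
    {"x":0,"y":0,"z":-3,"spin":0},
    {"x":0,"y":0,"z":-4,"spin":0},
    {"x":0,"y":0,"z":-4,"spin":0},
    {"x":3,"y":2,"z":-2,"spin":0},
    {"x":3,"y":2,"z":0,"spin":0},
    {"x":3,"y":2,"z":0,"spin":0},
  ],
)

```text
clock: 16.43
ee_pos: [0.4355, 0.2916, 0.2222]
tool_rot: [0.151, 0.988, 0.001, 0.001]
contact_force: [0.1, -0.1, -0.5]
finger_gap: -0.0
gripper_force: 0.0
```

Emit:
carry_out(
  moves=[
    {"x":2,"y":3,"z":0,"spin":0},
    {"x":2,"y":3,"z":0,"spin":0},
    {"x":2,"y":3,"z":0,"spin":0},
    {"x":2,"y":3,"z":0,"spin":0},
    {"x":2,"y":3,"z":0,"spin":0},
    {"x":0,"y":0,"z":0,"spin":0},
    {"x":0,"y":0,"z":0,"spin":0},
    {"x":0,"y":0,"z":0,"spin":0},
  ],
)

```text
clock: 17.1
ee_pos: [0.3842, 0.4633, 0.2191]
tool_rot: [0.15, 0.989, -0.001, -0.001]
contact_force: [0.4, 0.0, 0.5]
finger_gap: 0.0001
gripper_force: 0.0
```

```bash
python3 m.py pics/g.png; python3 -c "
from h import *
need(.5,.2,.2,2.84)"
```

```text
side tab 0.95 [250. 173.] 0.088 dial 0.983
top tab 0.6 [208. 211.] 0.093 dial 0.98
187 z 0.10068462981929326 r 0.07958815968351789 dial 1.0606979610695446
cm tool [-18.78 -21.68   2.03] spin -0.002 pos [0.3855 0.4631 0.2203] F [-1.3  0.1 -1. ] gap -0.0001 t 17.4
```

View pics/g.png

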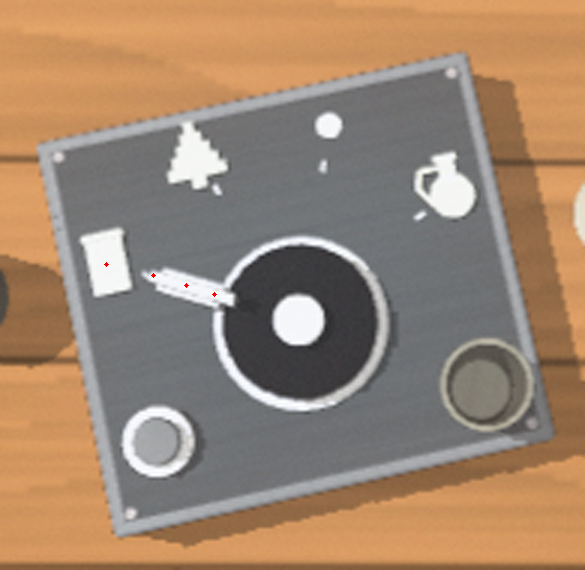

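The tab still points at the middle of the tumbler plaque (106,264). The button at (157,440) shows no difference from before the press, and the ware has not moved.

```bash
python3 -c "
from cell import robot
print(robot.job_done())"
```

```text
the job is handed in; nothing more can be done
None
```

The dial was pushed, never pinched, to the tumbler plaque (about 1.05 rad measured, target 1.047), then the start button was pressed fully down and released; the unfired ware was not touched, and the job was handed in at about 17 s (no verdict was returned).

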